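# Unpin and open a transfer box after checking its inner gate

### The job

The transfer box may be opened only while its inner gate is shut: first press down on the gate's cap with the fingers until you feel that the gate is fully home, even if it looks shut. Then pull the spring clip by its loop sideways out of the cross-drilled post and let it drop on the worktop (it may lean against the box), and last swing the lid up by its handle to at least 45 degrees and leave it standing open. Do not disturb the bottle, tape roll and petri dish nearby.

Things in the scene. Friction and masses are not known exactly. Their poses are not given: they have to be found in the camera images.
- transfer_box: Grey plastic transfer box, fixed, 180 (x) x 240 (y) x 85 mm high. Origin: centre of its underside; its x axis points away from the robot to the lid's hinge, y to the gate's end, z up; yaw varies by up to 17 degrees. A bracket, the lid's hasp tongue and the post stand out up to 55 mm from its front (-x) face.
- post_hole (a point): Centre of the 6 mm cross hole (along the box's y) in the upright steel post, 14 mm thick, top 16 mm higher, at [-0.125, 0, 0.0955] in the box's frame. The post rises through a slot in the lid's hasp tongue (42 mm to the -y and 22 mm to the +y side of the post, top 2.5 mm below this point); the clip's leg in the hole locks the tongue down.
- clip_loop (a point): Centre of the steel clip's round pull loop: wire 4 mm, inner diameter 44 mm, outer 52 mm, level, with 90 mm of free space below at the start; shut fingers fit in from above, or it can be pinched. At the start this frame is parallel to the box's and the post is 73 mm along +y: pull along the box's -y.
- clip_tip (a point): End of the clip's straight leg, 87 mm along +y from the loop's centre; at the start 14 mm past the hole's centre, on the +y side. After 25 mm of pull leg and arm are clear of the post; if the loop was only hooked, the clip then drops to the worktop.
- gate_cap (a point): Centre of the top face of the inner gate's black cap, 80 mm (box x) x 26 mm (box y), at the +y end of the box, at x = 0, y = 0.129 in the box's frame; nothing stands above it. When the gate is shut it is 115 mm above the worktop.
- gate (a joint): Inner gate, a steel plate that slides straight up and down: 0 = fully shut, up to 0.03 = raised (m). It starts anywhere from 0 to 0.02, stays where it is left, and takes about 2 to 3 N of downward push to move, then stops hard at 0.
- lid_handle (a point): Middle of the lid's steel bar handle: round bar 10 mm thick, 84 mm long along the box's y, its axis 38 mm above the lid's top (131 mm above the worktop with the lid shut), 35 mm or more free on each side of its middle along the bar. It is 135 mm from the hinge towards the robot and 46 mm above it.
- lid_hinge (a point): A point in the middle of the lid's hinge axis, which runs along the box's y at the far rim, 85 mm above the worktop.
- lid (a joint): Lid angle: 0 = shut, grows as the front edge rises, to 1.6 rad. A stiff hinge: it stays at any angle and takes about 5 N at the handle to lift.
- clip: The loose spring clip (33 g); origin at the loop's centre, z normal to the loop, +y along the leg. A sprung arm on the leg's -x side clasps the outside of the post and lets go at a pull of about 3 to 8 N.
- bottle: Bystander: small white reagent bottle with a red cap, 44 x 73 mm high, standing; origin at the centre of its underside.
- tape: Bystander: roll of marking tape lying flat, 67 mm across, 19 mm high; origin at the centre of its underside.
- dish: Bystander: closed petri dish, 88 mm across, 16 mm high; origin at the centre of its underside.
Things that resemble listed ones, but are neither listed nor needed, are in the scene too. Of the things that look like the clip, the smaller one is meant.

How it is judged (in metres and radians):
On the way, in this order (a step that is already met when the one before it is completed fails the run):
1. the fingers press on the gate and the gate is fully shut (contact force between the fingers and gate above 2 N and value of joint gate below 0.004 m), for 0.1 s.
2. the clip's leg is out of the post, the gate still shut ((y of clip_tip in the frame of transfer_box below -0.012 m or z of clip_tip in the frame of transfer_box below 0.088 m) and value of joint gate below 0.004 m), for 0.1 s.
3. the lid is swung up, the gate still shut (value of joint lid above 0.7 rad and value of joint gate below 0.004 m), for 0.2 s.
At the end, for the whole second after the job is handed in: The lid stands still, open over 0.7 rad (40 degrees); the gate is shut to 4 mm; the clip is out of the post (leg's end 12 mm or more to the box's -y side of it, or below the hole) and lies still on the worktop, perhaps leaning on the box (loop's centre under 80 mm high, not on the floor) (all of step 3 and velocity of joint lid between -0.05 and 0.05 rad/s and (y of clip_tip in the frame of transfer_box below -0.012 m or z of clip_tip in the frame of transfer_box below 0.088 m) and height (world z) of clip_loop between -0.02 and 0.08 m and linear speed of clip below 0.03 m/s); the robot touches nothing.
It fails at once if the lid is opened while the gate is not shut (value of joint lid above 0.1 rad and value of joint gate above 0.005 m).
It fails at once if the bottle is disturbed (moved over 30 mm) (distance of bottle from where it was at the start of the episode above 0.03 m).
It fails at once if the tape is disturbed (moved over 30 mm) (distance of tape from where it was at the start of the episode above 0.03 m).
It fails at once if the dish is disturbed (moved over 30 mm) (distance of dish from where it was at the start of the episode above 0.03 m).
It also fails if it takes over 51 s, if anything falls off the work surface, if the arm or the gripper's body presses on something with over 40 N, if the wrist force passes 120 N, or if a joint passes its speed limit or range.

### The arm

A 6-joint arm with a two-finger parallel gripper is mounted at the origin on a cart in front of the work surface, level with it; the furniture and walls round the work are solid. World frame = base frame: x ahead of the robot, y to its left, z up, the work surface at z = 0. Lengths are in mm, angles in rad, forces in N, time in s.
With the tool pointing down it reaches from about 325 to 925 mm from the base axis. Payload 3.1 kg.
Tool frame: the origin (TCP) lies on the centre line of the jaws, within the pads' length; the fingertips stand 17 mm ahead of it and the grasp point (between the pads) lies 2 mm behind it; z points along the fingers, y is the direction in which the jaws open and shut (so a half turn about z gives the same grasp; the last joint's range is limited). The gripper opens to 85 mm and grips with 20 to 120 N. Pads are 22 mm wide; open, the fingers measure 114 mm over their backs; the gripper's body (76 mm by 85 mm) begins 54 mm behind the grasp point. The pads swing forward as they close: fully open they stand 13 mm farther back than shut.
Start: joints at [1.112, 0.217, 1.613, -0, 1.311, -0.112], TCP at [212.413, 587.809, 248.3] pointing down, gripper open.
Joint ranges: [-2.75, 2.75], [-0.78, 2.1], [0.31, 2.55], [-1.13, 4.27], [0.13, 2.63], [-2.58, 2.58]. Speed limits (rad/s): [2.79, 2.79, 3.14, 3.14, 3.14, 3.14].

### API

Orientations are given as a unit quaternion [x, y, z, w].
In Python, from bench import status, eyes, env gives the robot as it stands. The module is installed in compiled form; this text tells all that it offers.
- The arm moves only by the shell command python3 -m crank 'ROWS' [FORCE]. ROWS is JSON, a list of rows, each a list of 7 numbers: the opening, from -1 (shut) to 1 (fully open), then the shift along the tool's x, y, z in m, then the turn, a rotation vector about the tool's x, y, z in rad. A call has exactly 8 rows; each row shifts and turns the commanded pose from where the row before left it, along the tool's axes as they then stand; what a row does not reach is not made up. A row lasts 1/8 s, in which the tool goes at most 62.5 mm and 10.7 degrees, less where a joint would pass 70% of its speed; a pose out of reach is approached as far as the arm can. A call is refused whole if a number of a shift passes 0.0625 or a number of a turn 0.188, either way. A call with a gripper value outside its range is refused whole. The fingers move at their own pace and stop on an object; FORCE is the grip in N (left out, the last holds). Time passes only in rows, so rows that do not move let the fingers close, or fill a call up. It gives the time, the measured TCP pose, the force and the opening at its end, in the units of the state.
- status.get_obs(): the state, without advancing time (a new reading comes with each control period).
- eyes.capture(name): name is "scene" or "top"; returns the picture (384x512x3 uint8, red, green, blue); there is no depth.
- eyes.camera_model(name): a dict with "camera_matrix" (3x3 intrinsics, pixels), "k1" (the pictures are not rectified: a ray, as slopes to the right and down, at radius r is drawn at 1 + k1 r^2 times it, then the intrinsics apply), "rvec" (rotation vector, rad) and "tvec" (3), from world to camera coordinates, as OpenCV has them. Camera axes: x right, y down, z forward; pixel columns grow to the right and rows downward; lengths in mm; the calibration is good to about 2 mm. A picture is of the moment at which its call begins. camera_model takes no time and is no camera call.
- env.finish_job(): hands the job in, once; it reports no verdict.
The state is a dict: "clock": time; "joint_positions": joint angles; "joint_vel": joint speeds; "effort": joint torques, N m; "ee_pos": TCP position; "tcp_rot": TCP orientation; "contact_force": force on the tool from outside, world axes, zero at the start; "moment": the same for the moment, N m; "finger_gap": finger opening in mm.
Only numpy, scipy, OpenCV 4.12 (cv2) and the standard library are available. Lean on these libraries where they do the work, as an engineer would, in place of code of your own. Each camera call takes 0.05 s, during which the arm holds its last target.

## Working session

There is one attempt and no reset: what is moved stays moved. The work goes in short steps, Python scripts to look and compute and a shell command to move; the robot and the scene stay as the last step left them, time stands still between calls to the robot, and variables do not carry over. Pictures are saved under pics/ and viewed, and the job is handed in when it is done.

```bash
ls; mkdir -p pics; python3 - <<'E'
from bench import status, eyes, env
import cv2
print(status.get_obs())
for n in("scene","top"):
    print(eyes.camera_model(n))
    cv2.imwrite(f"pics/{n}0.png",cv2.resize(eyes.capture(n)[:,:,::-1],(768,576),interpolation=cv2.INTER_CUBIC))
E
```

```text
pics
{'clock': 0.0, 'joint_positions': array([ 1.11178796e+00,  2.17752665e-01,  1.61494436e+00, -1.21315328e-05,
        1.31126421e+00, -1.12212381e-01]), 'joint_vel': array([ 0.00039637,  0.00082507,  0.00102189,  0.00160429,  0.00022738,
       -0.00023128]), 'effort': array([ 5.04837990e-04, -3.96854925e+01, -3.03849721e+01, -1.74277557e-04,
        1.01637709e-02,  5.71432288e-07]), 'ee_pos': array([212.07474707, 587.09971258, 246.96378756]), 'tcp_rot': array([ 1.72528713e-01,  9.85003777e-01, -1.13796419e-03, -3.28041858e-04]), 'contact_force': array([-0.23849999,  0.53363777,  1.0098845 ]), 'moment': array([-0.02050497,  0.01817444,  0.00628358]), 'finger_gap': 85.22762658505754}
{'camera_matrix': array([[354.66836331,   0.        , 253.82204378],
       [  0.        , 354.66836331, 189.88303578],
       [  0.        ,   0.        ,   1.        ]]), 'k1': -0.08952202339749718, 'rvec': array([ 2.20075595, -0.76823964,  0.36612108]), 'tvec': array([-430.79698171,  317.88837401,  926.73841107])}
{'camera_matrix': array([[461.40904266,   0.        , 252.23008155],
       [  0.        , 461.40904266, 192.48258008],
       [  0.        ,   0.        ,   1.        ]]), 'k1': 0.05261602527487814, 'rvec': array([ 2.09207054, -2.11266328,  0.23904522]), 'tvec': array([   5.72575571,  599.81286297, 1248.01168503])}
```

View pics/scene0.png

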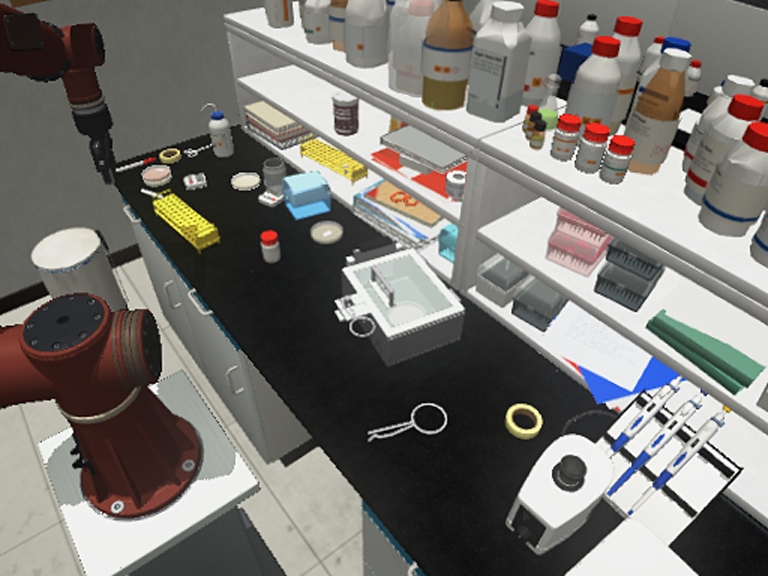

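View pics/top0.png

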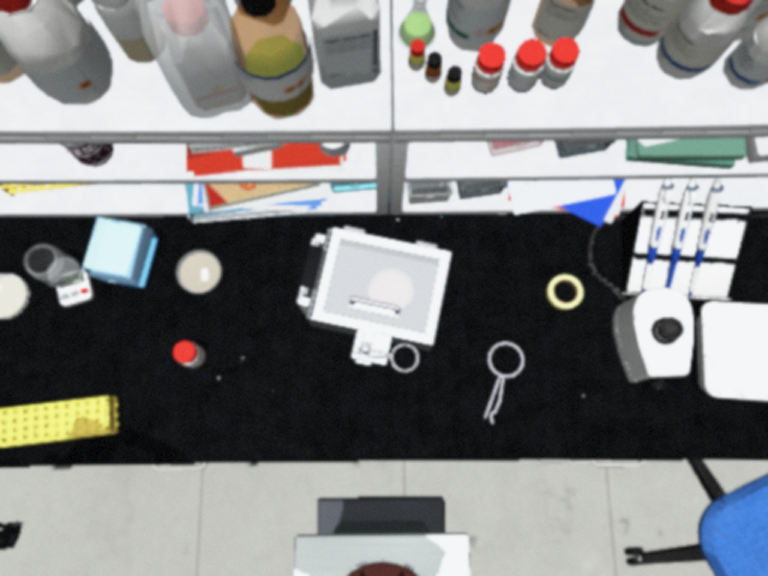

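The top view shows the box at about (380,290) with the gate at its left end, the clip loop at (404,357), and the larger decoy clip at (506,360). In the scene view the arm is out of the way. Next I'll zoom in for measuring.

```bash
cat > h.py <<'E'
import numpy as np, cv2
from bench import status, eyes
def ray(n,u,v):
    m=eyes.camera_model(n);K=m["camera_matrix"]
    p=np.array([(u-K[0,2])/K[0,0],(v-K[1,2])/K[1,1]]);q=p.copy()
    for _ in range(30): q=p/(1+m["k1"]*(q@q))
    R=cv2.Rodrigues(m["rvec"])[0]
    return -R.T@m["tvec"], R.T@np.array([q[0],q[1],1.])
def onz(n,u,v,z):
    c,d=ray(n,u,v);return c+d*(z-c[2])/d[2]
def tri(a,b):
    A=np.zeros((3,3));B=np.zeros(3)
    for n,u,v in(("top",*a),("scene",*b)):
        c,d=ray(n,u,v);d=d/np.linalg.norm(d);P=np.eye(3)-np.outer(d,d);A+=P;B+=P@c
    return np.linalg.solve(A,B)
def proj(n,X):
    m=eyes.camera_model(n);R=cv2.Rodrigues(m["rvec"])[0]
    c=R@np.asarray(X,float)+m["tvec"];q=c[:2]/c[2];q=q*(1+m["k1"]*(q@q))
    K=m["camera_matrix"];return q*K[0,0]+K[:2,2]
def crop(n,x0,y0,x1,y1,f,name,pts=()):
    im=eyes.capture(n)[:,:,::-1][y0:y1,x0:x1]
    im=cv2.resize(im,None,fx=f,fy=f,interpolation=cv2.INTER_CUBIC)
    for X in pts:
        u=(proj(n,X)-[x0,y0]+.5)*f
        cv2.circle(im,tuple(int(i) for i in u),3,(0,0,255),-1)
    cv2.imwrite("pics/"+name,im)
E
python3 - <<'E'
from h import *
crop("top",195,145,307,247,7,"tc.png")
crop("scene",215,155,315,245,7,"sc.png")
E
```

```text
(no output)
```

View pics/tc.png

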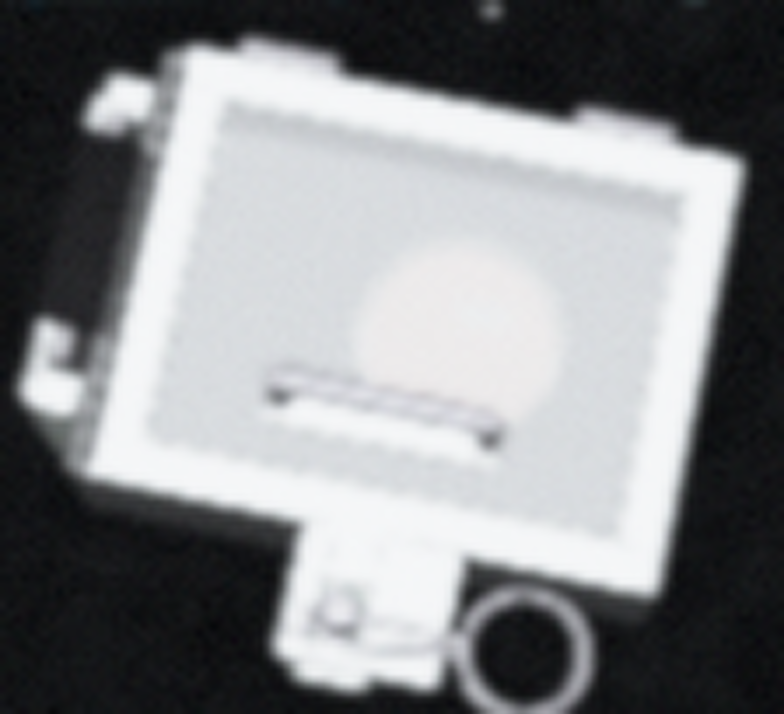

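View pics/sc.png

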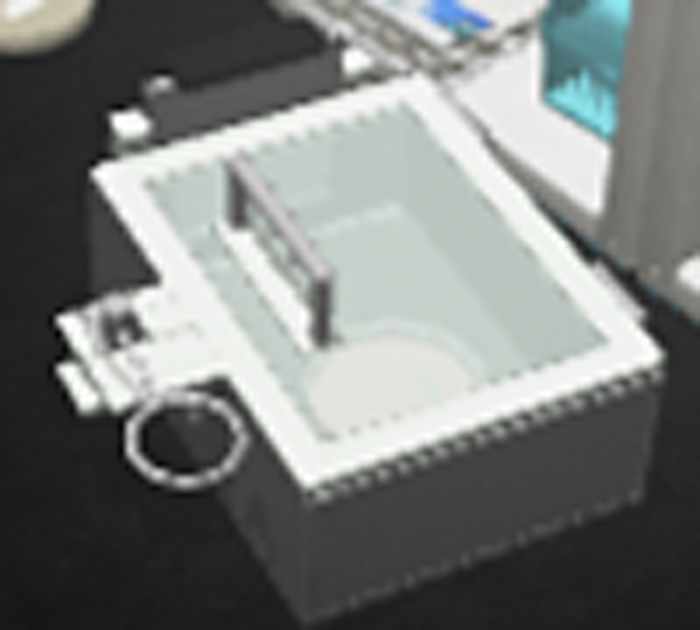

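```bash
python3 - <<'E'
from h import *
T=lambda x,y:(195+x/7-.5,145+y/7-.5)
S=lambda x,y:(215+x/7-.5,155+y/7-.5)
tl,tr,br,bl=[onz("top",*T(*p),93)[:2] for p in((186,45),(745,157),(655,600),(88,477))]
print(tl,tr,br,bl)
for a,b in((tl,tr),(bl,br),(tl,bl),(tr,br)):
    d=b-a;print(np.linalg.norm(d),np.degrees(np.arctan2(d[1],d[0])))
print("ctr",(tl+tr+br+bl)/4)
print("loop tri",tri(T(525,653),S(187,438)),"onz95",onz("top",*T(525,653),95.5))
print("handle ends tri",tri(T(277,375),S(235,168)),tri(T(500,430),S(322,278)))
print("post top",tri(T(340,608),S(120,305)))
for c in((186,45),(745,157),(655,600),(88,477)):pass
for p,q in(((186,45),(418,82)),((745,157),(662,360)),((655,600),(312,492)),((88,477),(92,172))): print("corner",tri(T(*p),S(*q)))
E
```

```text
[716.6154354   87.61830343] [ 666.9346928  -138.64094086] [486.94206307 -97.37046518] [538.08763737 125.40684265]
231.64935098621302 -102.38415827587947
228.57296133108125 -102.92999517326011
182.48328242870497 168.04874430221895
184.66347478557233 167.08588802314563
ctr [602.14495716  -5.74656499]
loop tri [466.3641478  -45.95772065  93.81626792] onz95 [466.27371028 -45.96231561  95.5       ]
handle ends tri [569.69737159  50.12271366 127.65472418] [547.32991018 -36.51603428 134.09283061]
post top [483.12474879  25.55913785 108.84282329]
corner [719.15146601  88.98154921  82.0057825 ]
corner [ 665.33524306 -137.44422932   91.84997948]
corner [489.33382057 -98.77501332  89.1404468 ]
corner [539.08750011 125.42999285  90.1956594 ]
```

```bash
cat >> h.py <<'E'
from scipy.spatial.transform import Rotation as Ro
YAW=np.radians(-12.6);C=np.array([604.,-2.])
ex=np.array([np.cos(YAW),np.sin(YAW)]);ey=np.array([-ex[1],ex[0]])
def box(x,y,z): return np.r_[C+ex*x+ey*y,z]
RT=np.column_stack([np.r_[ey,0],np.r_[ex,0],[0,0,-1]])
def st():
    o=status.get_obs();R=Ro.from_quat(o["tcp_rot"])
    q=o["ee_pos"]-np.r_[C,0]
    print("t",round(o["clock"],2),"tcp",o["ee_pos"].round(1),"box",np.round([q[:2]@ex,q[:2]@ey,q[2]],1),"F",o["contact_force"].round(1),"gap",round(o["finger_gap"],1),"tozero rotvec tool",(R.inv()*Ro.from_matrix(RT)).as_rotvec().round(3))
    return o
def plan(target,n,Rt=RT):
    o=st();R=Ro.from_quat(o["tcp_rot"]);rv=(R.inv()*Ro.from_matrix(Rt)).as_rotvec()
    d=(target-o["ee_pos"])/n
    for k in range(n):
        Rk=R*Ro.from_rotvec(rv*k/n)
        print((Rk.inv().apply(d)/1000).round(4),(rv/n).round(4))
E
python3 - <<'E'
from h import *
P=[box(0,129,115),box(-40,129,115),box(40,129,115),box(-125,-73,95.5),box(-125,0,111.5),box(-45,-42,131),box(-45,42,131),box(-90,-120,0),box(-90,120,0)]
crop("top",195,145,307,247,7,"tc1.png",P)
crop("scene",215,155,315,245,7,"sc1.png",P)
plan(box(0,129,200),16)
E
```

```text
t 0.3 tcp [212.3 587.6 247.8] box [-510.9  489.9  247.8] F [-0.6  0.6  0.4] gap 85.4 tozero rotvec tool [-1.000e-03  1.000e-03  1.444e+00]
[-0.0345 -0.0183  0.003 ] [-0.      0.      0.0902]
[-0.036  -0.0151  0.003 ] [-0.      0.      0.0902]
[-0.0373 -0.0118  0.003 ] [-0.      0.      0.0902]
[-0.0382 -0.0084  0.003 ] [-0.      0.      0.0902]
[-0.0388 -0.005   0.003 ] [-0.      0.      0.0902]
[-0.0391 -0.0014  0.003 ] [-0.      0.      0.0902]
[-0.039   0.0021  0.003 ] [-0.      0.      0.0902]
[-0.0387  0.0056  0.003 ] [-0.      0.      0.0902]
[-0.038   0.0091  0.003 ] [-0.      0.      0.0902]
[-0.0371  0.0124  0.003 ] [-0.      0.      0.0902]
[-0.0358  0.0157  0.003 ] [-0.      0.      0.0902]
[-0.0342  0.0189  0.003 ] [-0.      0.      0.0902]
[-0.0324  0.0219  0.003 ] [-0.      0.      0.0902]
[-0.0303  0.0247  0.003 ] [-0.      0.      0.0902]
[-0.0279  0.0274  0.003 ] [-0.      0.      0.0902]
[-0.0253  0.0298  0.003 ] [-0.      0.      0.0902]
```

View pics/tc1.png

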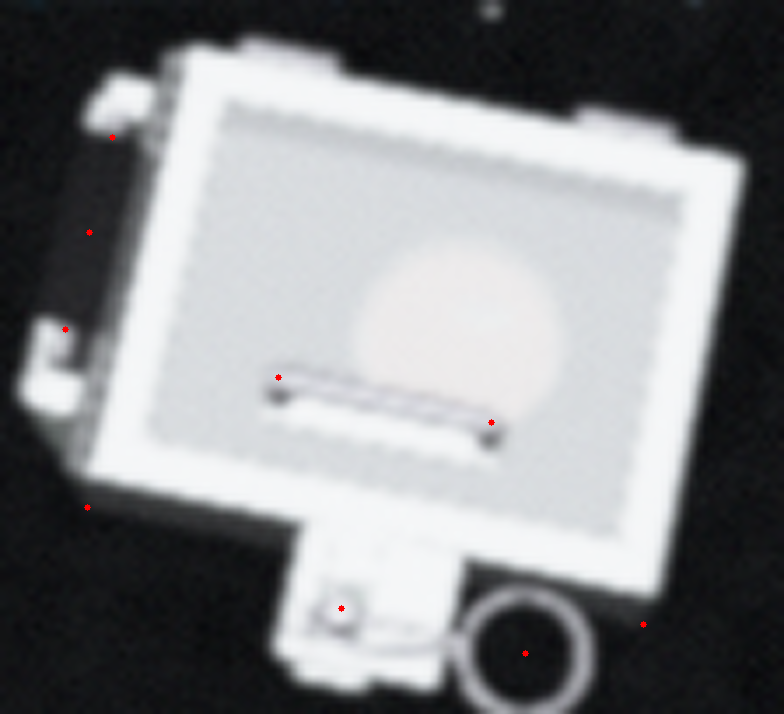

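View pics/sc1.png

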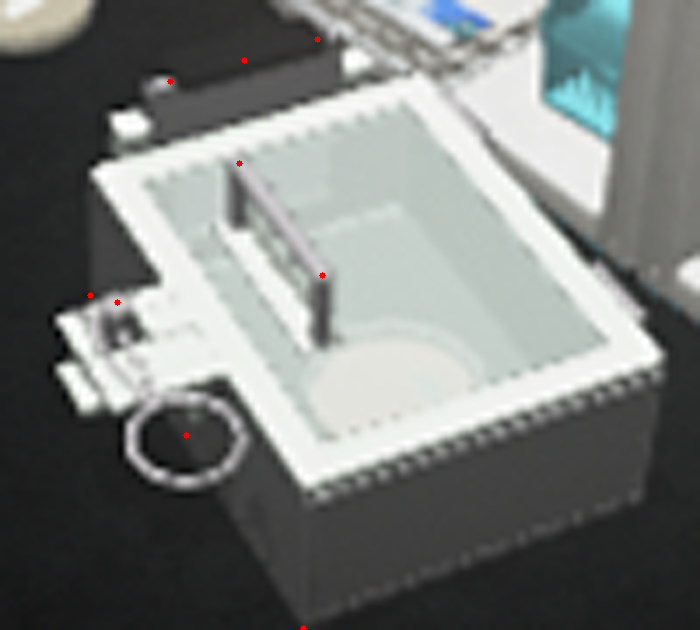

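The overlay fits well: the post, loop, handle, cap and box corners all fall on their marks. I'll move to above the gate cap with the fingers shut.

```bash
python3 -m crank '[[-1,-0.0345,-0.0183,0.003,0,0,0.09],[-1,-0.036,-0.0151,0.003,0,0,0.09],[-1,-0.0373,-0.0118,0.003,0,0,0.09],[-1,-0.0382,-0.0084,0.003,0,0,0.09],[-1,-0.0388,-0.005,0.003,0,0,0.09],[-1,-0.0391,-0.0014,0.003,0,0,0.09],[-1,-0.039,0.0021,0.003,0,0,0.09],[-1,-0.0387,0.0056,0.003,0,0,0.09]]' 20
python3 -m crank '[[-1,-0.038,0.0091,0.003,0,0,0.09],[-1,-0.0371,0.0124,0.003,0,0,0.09],[-1,-0.0358,0.0157,0.003,0,0,0.09],[-1,-0.0342,0.0189,0.003,0,0,0.09],[-1,-0.0324,0.0219,0.003,0,0,0.09],[-1,-0.0303,0.0247,0.003,0,0,0.09],[-1,-0.0279,0.0274,0.003,0,0,0.09],[-1,-0.0253,0.0298,0.003,0,0,0.09]]'
python3 -c "from h import *;st()"
```

```text
clock: 1.3
ee_pos: [423.4, 355.3, 224.3]
tcp_rot: [0.51, 0.86, 0.0, 0.0]
contact_force: [0.5, 0.3, 1.0]
finger_gap: -0.2
clock: 2.3
ee_pos: [634.0, 124.1, 200.2]
tcp_rot: [0.78, 0.626, 0.0, -0.0]
contact_force: [0.4, 0.9, 0.4]
finger_gap: -0.0
t 2.3 tcp [634.  124.1 200.2] box [  1.8 129.6 200.2] F [0.4 0.9 0.4] gap -0.0 tozero rotvec tool [-0.    -0.     0.001]
```

```bash
python3 -m crank '[[-1,0,-0.002,0.015,0,0,0],[-1,0,0,0.015,0,0,0],[-1,0,0,0.012,0,0,0],[-1,0,0,0.003,0,0,0],[-1,0,0,0.003,0,0,0],[-1,0,0,0.003,0,0,0],[-1,0,0,0.003,0,0,0],[-1,0,0,0.003,0,0,0]]'
python3 -c "from h import *;st()"
```

```text
clock: 3.3
ee_pos: [631.5, 125.5, 143.4]
tcp_rot: [0.779, 0.627, 0.0, 0.0]
contact_force: [0.7, 0.3, -0.2]
finger_gap: 0.1
t 3.3 tcp [631.5 125.5 143.4] box [ -1.  130.4 143.4] F [ 0.7  0.3 -0.2] gap 0.1 tozero rotvec tool [ 0.001 -0.     0.004]
```

```bash
python3 -m crank '[[-1,0,0,0.002,0,0,0],[-1,0,0,0.002,0,0,0],[-1,0,0,0.002,0,0,0],[-1,0,0,0.002,0,0,0],[-1,0,0,0.001,0,0,0],[-1,0,0,0,0,0,0],[-1,0,0,0,0,0,0],[-1,0,0,0,0,0,0]]'
python3 -c "from h import *;st()"
```

```text
clock: 4.3
ee_pos: [631.3, 125.5, 134.1]
tcp_rot: [0.779, 0.627, 0.0, 0.0]
contact_force: [0.6, -0.4, -0.2]
finger_gap: -0.0
t 4.3 tcp [631.3 125.5 134.1] box [ -1.2 130.3 134.1] F [ 0.6 -0.4 -0.2] gap -0.0 tozero rotvec tool [ 0.    -0.     0.004]
```

```bash
python3 -m crank '[[-1,0,0,0.001,0,0,0],[-1,0,0,0.001,0,0,0],[-1,0,0,0.001,0,0,0],[-1,0,0,0.001,0,0,0],[-1,0,0,0,0,0,0],[-1,0,0,0,0,0,0],[-1,0,0,0,0,0,0],[-1,0,0,0,0,0,0]]'
python3 -c "from h import *;st()"
```

```text
clock: 5.3
ee_pos: [631.4, 125.5, 132.0]
tcp_rot: [0.779, 0.627, -0.0, 0.0]
contact_force: [-3.6, -1.3, 8.7]
finger_gap: -0.0
t 5.3 tcp [631.4 125.5 132. ] box [ -1.1 130.4 132. ] F [-3.6 -1.3  8.7] gap -0.0 tozero rotvec tool [-0.     0.     0.004]
```

```bash
python3 -m crank '[[-1,0,0,0.001,0,0,0],[-1,0,0,0.001,0,0,0],[-1,0,0,0.001,0,0,0],[-1,0,0,0,0,0,0],[-1,0,0,0,0,0,0],[-1,0,0,0,0,0,0],[-1,0,0,0,0,0,0],[-1,0,0,0,0,0,0]]'
python3 -c "from h import *;st()"
```

```text
clock: 6.3
ee_pos: [631.5, 125.5, 132.0]
tcp_rot: [0.779, 0.627, -0.0, 0.0]
contact_force: [-8.1, -1.1, 18.7]
finger_gap: 0.3
t 6.3 tcp [631.5 125.5 132. ] box [ -1.  130.4 132. ] F [-8.1 -1.1 18.7] gap 0.3 tozero rotvec tool [-0.     0.     0.004]
```

The gate is at its hard stop: 18.7 N with no further motion, and the tip at 115 mm as expected for a shut gate. Next is the loop.

```bash
python3 -m crank '[[-1,0,0,-0.02,0,0,0],[-1,0,0,-0.045,0,0,0],[-1,-0.035,-0.021,0,0,0,0],[-1,-0.035,-0.021,0,0,0,0],[-1,-0.035,-0.021,0,0,0,0],[-1,-0.035,-0.021,0,0,0,0],[-1,-0.035,-0.021,0,0,0,0],[-1,-0.028,-0.019,0,0,0,0]]'
python3 -m crank '[[-1,0,0,0.02,0,0,0],[-1,0,0,0.02,0,0,0],[-1,0,0,0.01,0,0,0],[-1,0,0,0,0,0,0],[-1,0,0,0,0,0,0],[-1,0,0,0,0,0,0],[-1,0,0,0,0,0,0],[-1,0,0,0,0,0,0]]'
python3 - <<'E'
from h import *
st()
crop("top",195,145,307,247,7,"tc2.png")
crop("scene",215,155,315,245,7,"sc2.png")
E
```

```text
clock: 7.3
ee_pos: [465.8, -47.2, 192.4]
tcp_rot: [0.779, 0.627, 0.0, 0.0]
contact_force: [-0.2, 0.0, -0.2]
finger_gap: 0.3
clock: 8.3
ee_pos: [466.9, -46.3, 142.6]
tcp_rot: [0.779, 0.627, 0.0, 0.0]
contact_force: [-0.6, -0.5, -0.8]
finger_gap: 0.2
t 8.3 tcp [466.9 -46.3 142.6] box [-124.2  -73.1  142.6] F [-0.6 -0.5 -0.8] gap 0.2 tozero rotvec tool [0.001 0.    0.004]
```

View pics/sc2.png

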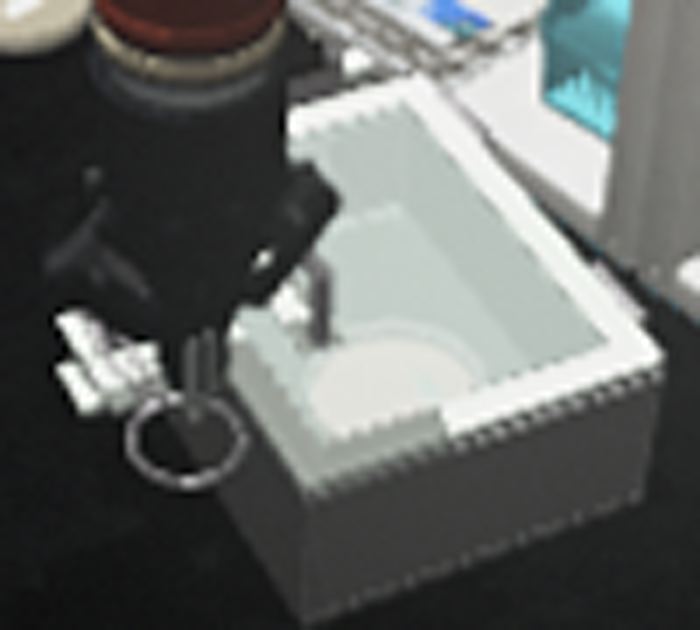

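The fingers stand centred above the loop, which is at (187,438) in the crop. Lowering into it.

```bash
python3 -m crank '[[-1,0,0,0.008,0,0,0],[-1,0,0,0.008,0,0,0],[-1,0,0,0.008,0,0,0],[-1,0,0,0.008,0,0,0],[-1,0,0,0.008,0,0,0],[-1,0,0,0.008,0,0,0],[-1,0,0,0,0,0,0],[-1,0,0,0,0,0,0]]'
python3 - <<'E'
from h import *
st()
crop("scene",215,155,315,245,7,"sc3.png")
E
```

```text
clock: 9.4
ee_pos: [466.8, -46.3, 94.4]
tcp_rot: [0.779, 0.627, 0.0, 0.0]
contact_force: [-0.8, 0.8, -0.2]
finger_gap: 0.1
t 9.4 tcp [466.8 -46.3  94.4] box [-124.2  -73.1   94.4] F [-0.8  0.8 -0.2] gap 0.1 tozero rotvec tool [0.    0.    0.004]
```

View pics/sc3.png

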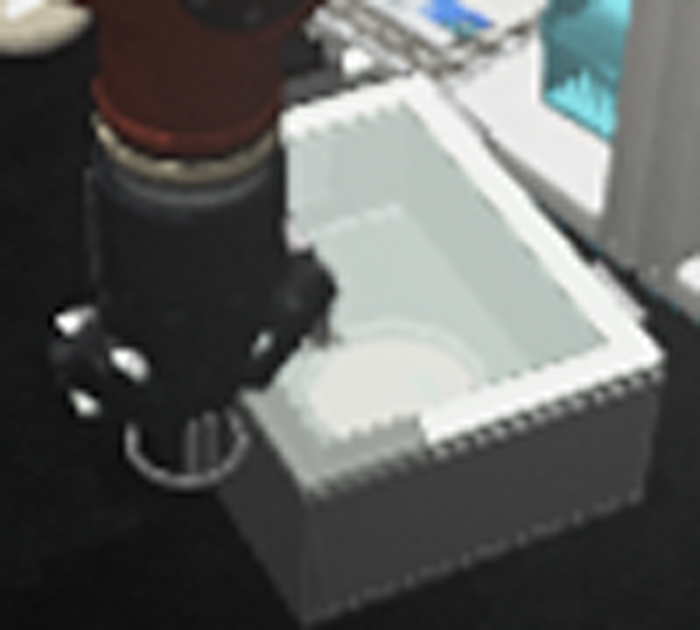

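The fingers are inside the loop and there is no contact. Pulling along box -y.

```bash
python3 -m crank '[[-1,-0.006,0,0,0,0,0],[-1,-0.006,0,0,0,0,0],[-1,-0.006,0,0,0,0,0],[-1,-0.006,0,0,0,0,0],[-1,-0.006,0,0,0,0,0],[-1,-0.006,0,0,0,0,0],[-1,-0.006,0,0,0,0,0],[-1,-0.006,0,0,0,0,0]]'
python3 - <<'E'
from h import *
st()
crop("scene",200,155,315,265,6,"sc4.png")
crop("top",195,145,307,247,7,"tc4.png")
E
```

```text
clock: 10.45
ee_pos: [456.3, -93.6, 94.3]
tcp_rot: [0.779, 0.627, -0.0, 0.0]
contact_force: [-0.4, -0.1, -0.6]
finger_gap: -0.3
t 10.45 tcp [456.3 -93.6  94.3] box [-124.2 -121.6   94.3] F [-0.4 -0.1 -0.6] gap -0.3 tozero rotvec tool [0.    0.    0.004]
```

View pics/sc4.png

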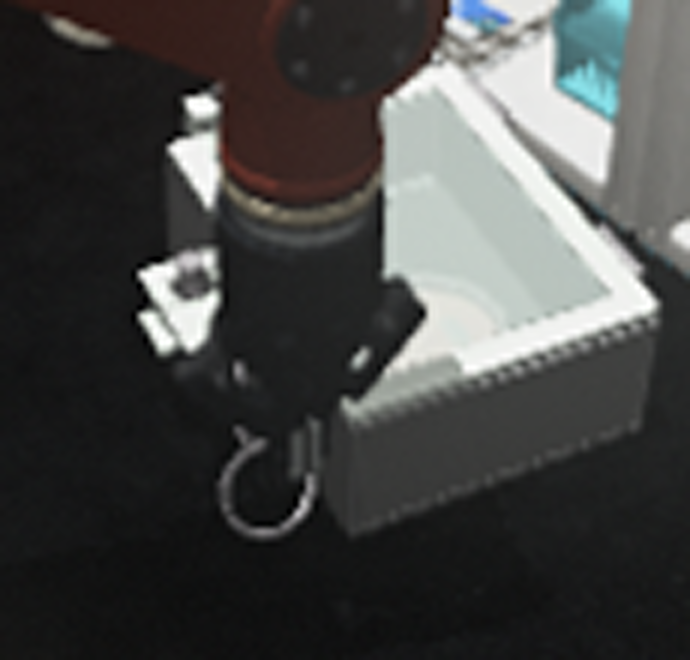

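The post hole looks empty, and the loop sits lower at (265,490) in the crop, hanging or falling. I'll wait a moment, then raise the fingers.

```bash
python3 -m crank '[[-1,0,0,0,0,0,0],[-1,0,0,0,0,0,0],[-1,0,0,-0.02,0,0,0],[-1,0,0,-0.03,0,0,0],[-1,0,0,-0.03,0,0,0],[-1,0,0,-0.03,0,0,0],[-1,0,0,-0.03,0,0,0],[-1,0,0,0,0,0,0]]'
python3 - <<'E'
from h import *
st()
crop("scene",200,155,315,265,6,"sc5.png")
crop("top",195,145,307,247,7,"tc5.png")
E
```

```text
clock: 11.55
ee_pos: [458.3, -93.6, 237.2]
tcp_rot: [0.779, 0.627, 0.002, 0.003]
contact_force: [0.3, -0.1, -0.0]
finger_gap: -0.1
t 11.55 tcp [458.3 -93.6 237.2] box [-122.2 -121.2  237.2] F [ 0.3 -0.1 -0. ] gap -0.1 tozero rotvec tool [0.006 0.001 0.004]
```

View pics/sc5.png

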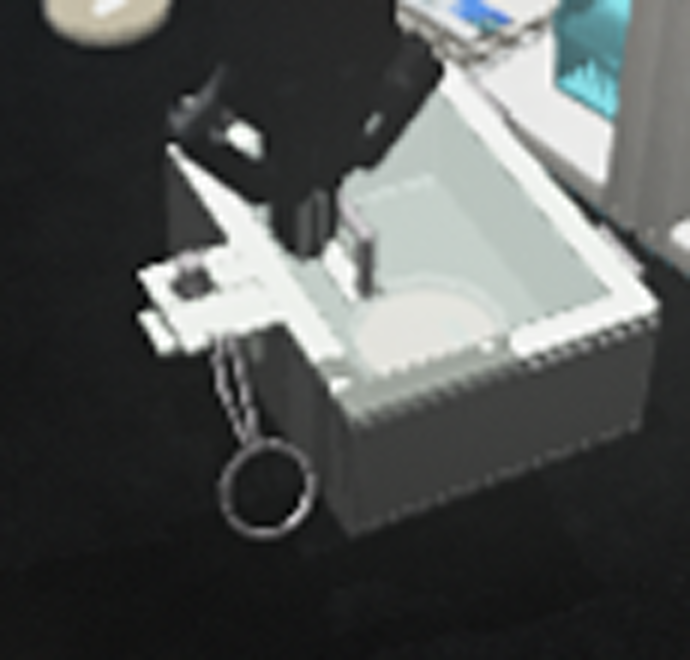

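View pics/tc5.png

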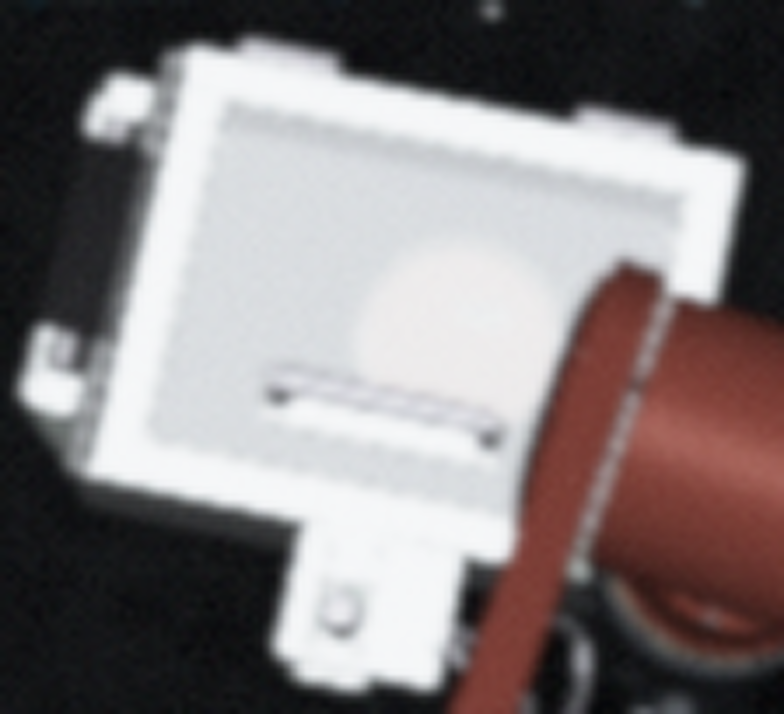

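```bash
python3 - <<'E'
from h import *
for z in(2,30,60): 
  p=onz("scene",200+265/6-.5,155+490/6-.5,z); q=p[:2]-C; print(z,p,"box",q@ex,q@ey, (proj("top",p)-[195,145]+.5)*7)
E
```

```text
2 [474.29789837 -47.22762241   2.        ] box -116.71235489022548 -72.43203167510589 [519.59191054 662.48221022]
30 [459.64150891 -66.23058149  30.        ] box -126.87040394160145 -94.1745302736985 [569.08086763 689.25106117]
60 [443.93823449 -86.59089479  60.        ] box -137.75402792521848 -117.47006448647633 [624.7338186  719.36406322]
```

The clip lies flat on the worktop: the loop is at about box (-117,-72,2), with the leg under the tongue, and both views agree. Next is the handle.

```bash
python3 -m crank '[[0.2,0.02,0.012,0,0,0,0],[0.2,0.035,0.022,0,0,0,0],[0.2,0.035,0.022,0,0,0,0],[0.2,0.031,0.022,0,0,0,0],[0.2,0,0,0.02,0,0,0],[0.2,0,0,0.02,0,0,0],[0.2,0,0,0,0,0,0],[0.2,0,0,0,0,0,0]]'
python3 - <<'E'
from h import *
st()
crop("scene",200,125,315,235,6,"sc6.png",[box(-45,0,131)])
crop("top",195,145,307,247,7,"tc6.png")
E
```

```text
clock: 12.65
ee_pos: [558.1, 8.4, 193.7]
tcp_rot: [0.779, 0.627, -0.0, -0.0]
contact_force: [-0.9, 0.2, 0.2]
finger_gap: 51.1
t 12.65 tcp [558.1   8.4 193.7] box [-4.710e+01  1.000e-01  1.937e+02] F [-0.9  0.2  0.2] gap 51.1 tozero rotvec tool [-0.001  0.     0.004]
```

View pics/sc6.png

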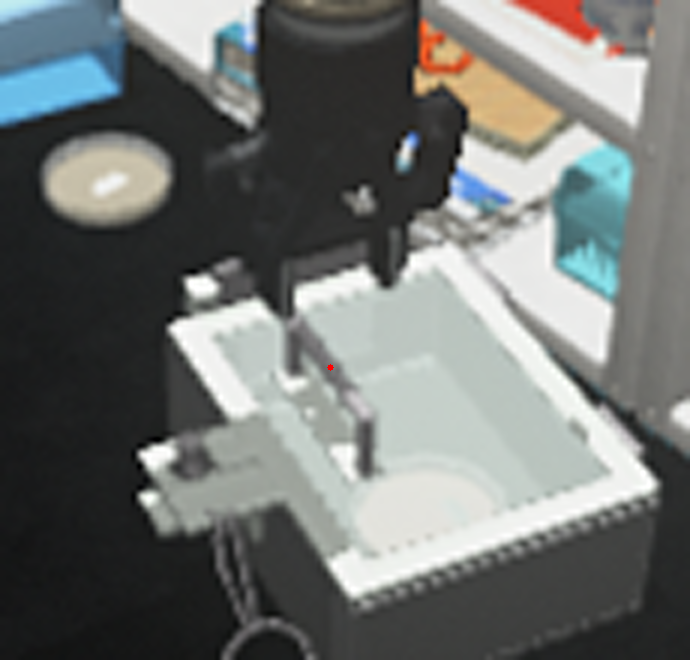

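View pics/tc6.png

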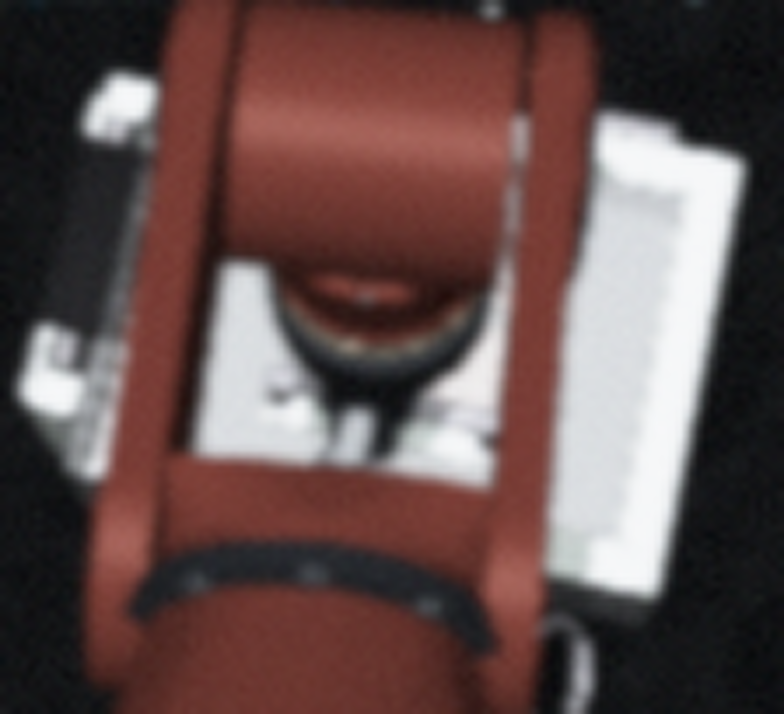

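The jaws straddle the bar above its middle. Descending and gripping.

```bash
python3 -m crank '[[0.2,0,0.002,0.02,0,0,0],[0.2,0,0,0.02,0,0,0],[0.2,0,0,0.015,0,0,0],[0.2,0,0,0.009,0,0,0],[0.2,0,0,0,0,0,0],[0.2,0,0,0,0,0,0],[-1,0,0,0,0,0,0],[-1,0,0,0,0,0,0]]' 30
python3 -m crank '[[-1,0,0,0,0,0,0],[-1,0,0,0,0,0,0],[-1,0,0,0,0,0,0],[-1,0,0,0,0,0,0],[-1,0,0,-0.002,0,0,0],[-1,0,0,-0.002,0,0,0],[-1,0,0,-0.002,0,0,0],[-1,0,0,-0.002,0,0,0]]'
python3 -c "from h import *;st()"
```

```text
clock: 13.75
ee_pos: [560.9, 7.9, 130.9]
tcp_rot: [0.779, 0.627, 0.0, 0.0]
contact_force: [-0.5, -0.1, 0.1]
finger_gap: 15.6
clock: 14.75
ee_pos: [560.7, 7.9, 138.0]
tcp_rot: [0.779, 0.627, 0.0, 0.0]
contact_force: [1.8, 0.8, -6.8]
finger_gap: 8.8
t 14.75 tcp [560.7   7.9 138. ] box [-44.4   0.2 138. ] F [ 1.8  0.8 -6.8] gap 8.8 tozero rotvec tool [ 0.001 -0.     0.004]
```

```bash
python3 - <<'E'
import numpy as np
R=142.6;p0=np.arctan2(46,135);th=np.linspace(.053,.9,17)
P=np.c_[-R*np.cos(p0+th),R*np.sin(p0+th)]
print(np.c_[np.diff(P,axis=0).round(1),np.degrees(th[1:]).round(0)])
E
```

```text
[[ 3.   6.9  6. ]
 [ 3.4  6.8  9. ]
 [ 3.7  6.6 12. ]
 [ 4.1  6.4 15. ]
 [ 4.4  6.1 18. ]
 [ 4.7  5.9 21. ]
 [ 5.   5.6 24. ]
 [ 5.3  5.4 27. ]
 [ 5.6  5.1 30. ]
 [ 5.8  4.8 33. ]
 [ 6.1  4.5 36. ]
 [ 6.3  4.1 39. ]
 [ 6.5  3.8 42. ]
 [ 6.7  3.5 46. ]
 [ 6.9  3.1 49. ]
 [ 7.   2.7 52. ]]
```

```bash
python3 -m crank '[[-1,0,0.003,-0.007,0,0,0],[-1,0,0.0034,-0.0068,0,0,0],[-1,0,0.0037,-0.0066,0,0,0],[-1,0,0.0041,-0.0064,0,0,0],[-1,0,0.0044,-0.0061,0,0,0],[-1,0,0.0047,-0.0059,0,0,0],[-1,0,0.005,-0.0056,0,0,0],[-1,0,0.0053,-0.0054,0,0,0]]'
python3 - <<'E'
from h import *
st()
crop("scene",200,95,325,225,5,"sc7.png")
E
```

```text
clock: 15.75
ee_pos: [592.3, 0.8, 188.4]
tcp_rot: [0.779, 0.627, -0.001, -0.001]
contact_force: [-5.5, 1.9, -2.9]
finger_gap: 8.6
t 15.75 tcp [592.3   0.8 188.4] box [-12.    0.2 188.4] F [-5.5  1.9 -2.9] gap 8.6 tozero rotvec tool [-0.003  0.001  0.004]
```

View pics/sc7.png

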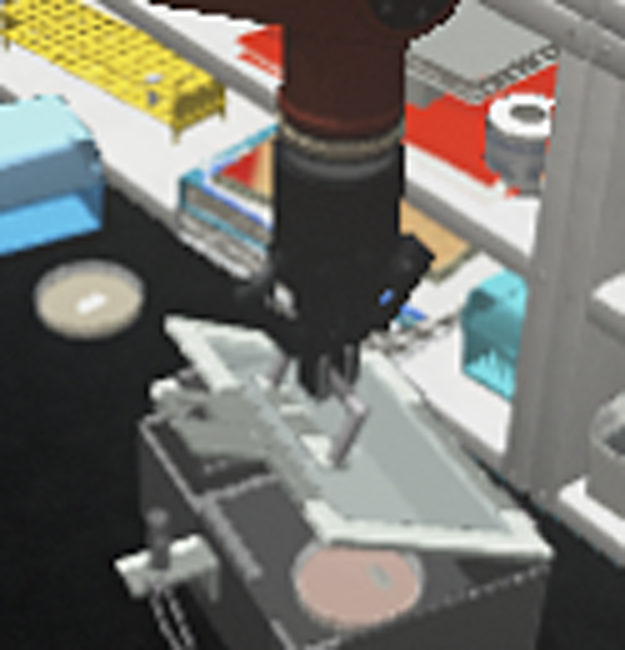

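The lid is following the arc smoothly at roughly 28°, and forces are low. Continuing.

```bash
python3 -m crank '[[-1,0,0.0056,-0.0051,0,0,0],[-1,0,0.0058,-0.0048,0,0,0],[-1,0,0.0061,-0.0045,0,0,0],[-1,0,0.0063,-0.0041,0,0,0],[-1,0,0.0065,-0.0038,0,0,0],[-1,0,0.0067,-0.0035,0,0,0],[-1,0,0.0069,-0.0031,0,0,0],[-1,0,0.007,-0.0027,0,0,0]]'
python3 - <<'E'
from h import *
st()
crop("scene",200,95,325,225,5,"sc8.png")
E
```

```text
clock: 16.8
ee_pos: [643.0, -10.6, 223.1]
tcp_rot: [0.779, 0.627, -0.001, 0.0]
contact_force: [-8.8, 1.0, 9.1]
finger_gap: 8.5
t 16.8 tcp [643.  -10.6 223.1] box [4.000e+01 1.000e-01 2.231e+02] F [-8.8  1.   9.1] gap 8.5 tozero rotvec tool [-0.     0.001  0.004]
```

View pics/sc8.png

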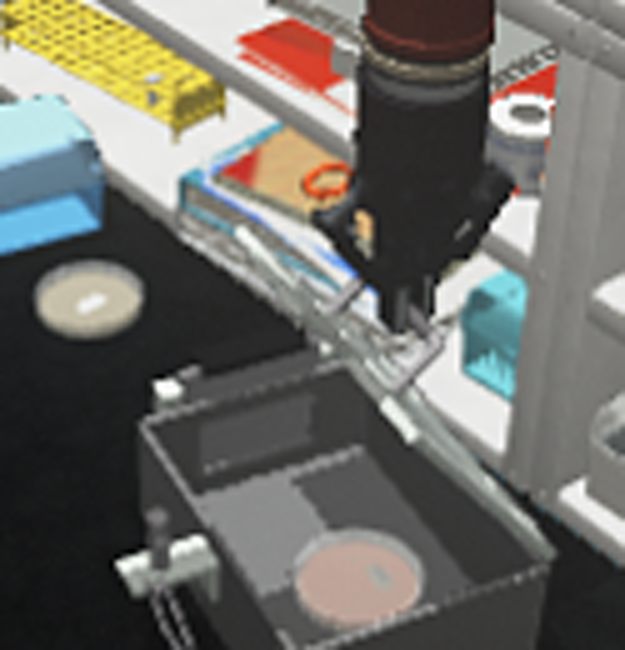

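The lid stands at about 51° judging by the bar position. Opening the jaws a little, then withdrawing straight up.

```bash
python3 -m crank '[[-0.45,0,0,0,0,0,0],[-0.45,0,0,0,0,0,0],[-0.45,0,0,0,0,0,0],[-0.45,0,0,0,0,0,0],[-0.45,0,0,-0.008,0,0,0],[-0.45,0,0,-0.015,0,0,0],[-0.45,0,0,-0.02,0,0,0],[-0.45,0,0,-0.02,0,0,0]]'
python3 -m crank '[[-0.45,0,0,-0.02,0,0,0],[-0.45,0,0,-0.02,0,0,0],[-0.45,0,-0.02,-0.01,0,0,0],[-0.45,0,-0.02,0,0,0,0],[-0.45,0,-0.02,0,0,0,0],[-0.45,0,0,0,0,0,0],[-0.45,0,0,0,0,0,0],[-0.45,0,0,0,0,0,0]]'
python3 - <<'E'
from h import *
st()
crop("scene",150,90,330,240,4,"sc9.png")
crop("top",100,120,320,270,3,"tc9.png")
E
```

```text
clock: 17.85
ee_pos: [643.5, -10.2, 285.2]
tcp_rot: [0.779, 0.627, 0.001, 0.001]
contact_force: [-0.4, 0.3, 0.6]
finger_gap: 23.8
clock: 18.85
ee_pos: [585.0, 2.5, 332.8]
tcp_rot: [0.779, 0.627, 0.0, 0.0]
contact_force: [-0.2, -0.7, 0.9]
finger_gap: 23.3
t 18.85 tcp [585.    2.5 332.8] box [-1.950e+01  2.000e-01  3.328e+02] F [-0.2 -0.7  0.9] gap 23.3 tozero rotvec tool [0.    0.    0.004]
```

View pics/sc9.png

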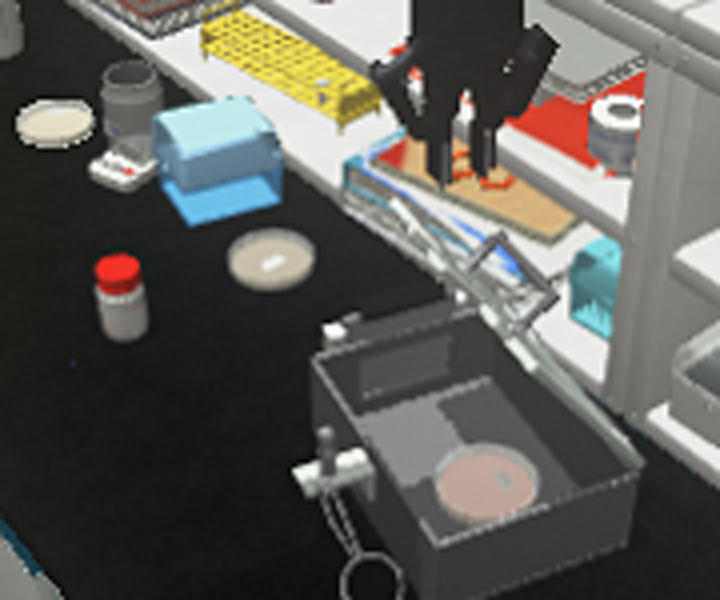

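View pics/tc9.png

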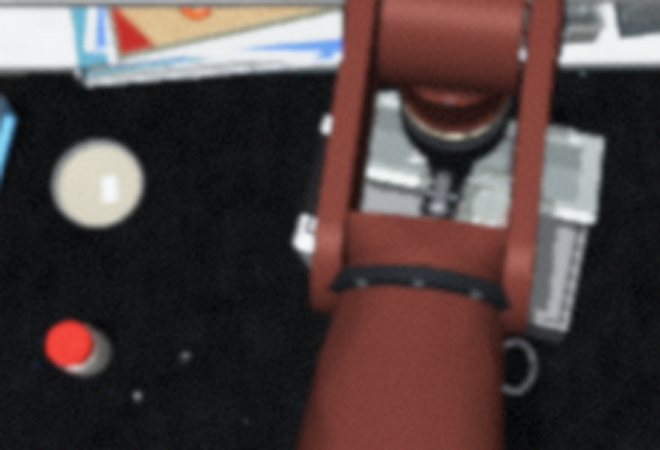

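```bash
python3 - <<'E'
from h import *
for (x,y),yb in(((503,235),42),((553,297),-42)):
    c,d=ray("scene",150+x/4-.5,90+y/4-.5)
    t=(yb-(c[:2]-C)@ey)/(d[:2]@ey);p=c+t*d;xb=(p[:2]-C)@ex
    a=np.arctan2(p[2]-85,90-xb)-np.arctan2(46,135);print(xb,p[2],"lid",a)
E
```

```text
46.58695408255848 219.6326928776965 lid 0.9304652614582292
42.735774944178516 218.48372736175634 lid 0.9020870137632255
```

The lid measures about 0.90–0.93 rad and stands on its own. The clip is at the same place as before, the bystanders show no sign of being moved, and the robot touches nothing. Handing in.

```bash
python3 -c "
from bench import env
print(env.finish_job())"
```

```text
the job is handed in; nothing more can be done
None
```

I did all three steps in order and handed the job in at about 19 s of the 51 s allowed; no verdict was reported.

- **Gate:** I pressed the cap down with shut fingers until it stopped hard. The reading was 18.7 N with no further motion, and the fingertips stood at 115 mm, the height given for a shut gate.
- **Clip:** I hooked the loop and pulled it along the box's -y out of the post. It dropped and lies flat on the worktop by the box, with the loop's centre about 2 mm high and the leg pointing under where the hasp tongue was. Its position was unchanged in the last picture.
- **Lid:** I swung it up by the handle and let go. It stands open at about 0.90–0.93 rad (52–53°), measured in the last scene picture.
- **Surroundings:** The bottle and dish look untouched in the last pictures. The tape roll was outside those crops, but the arm never went near it.
- **Robot:** It ended clear of everything, with contact force near zero.

None of the checks failed or disagreed. I did not measure the gate again after opening the lid, but nothing touched it after the press.

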